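# Drop a dishwasher tablet into the dish from a rocker-gate dispenser

### The arm

A 7-joint arm with a two-finger parallel gripper is mounted at the origin on the work surface. World frame = base frame: x ahead of the robot, y to its left, z up, the work surface at z = 0. Lengths are in m, angles in degrees, forces in N, time in s.
With the tool pointing down it reaches from about 0.4 to 0.9 m from the base axis. Payload 5.5 kg.
Tool frame: the origin (TCP) lies on the mounting face of the last link; the fingertips stand 178 mm ahead of it and the grasp point (between the pads) lies 159 mm ahead of it (ctrl.hold_point_z is the distance from the TCP to the grasp point, in m); z points along the fingers, x is the direction in which the jaws open and shut, and the axes are right-handed (so a half turn about z gives the same grasp; the last joint's range is limited). The gripper opens to 92 mm and grips with 3 to 60 N. Pads are 19 mm wide; open, the fingers measure 130 mm over their backs; the gripper's body (75 mm by 190 mm) begins 47 mm behind the grasp point.
Start: joints at [-58.316, 28.699, -24.465, 88.831, 12.651, 65.22, -12.049], TCP at [0.186, 0.623, 0.405] pointing down, gripper open.
Joint ranges: [-164.97, 164.97], [-17.58, 116.51], [-87.97, 89.64], [11.32, 138.91], [-80.73, 260.73], [10.89, 115.49], [-147.41, 147.41]. Speed limits (degrees/s): [147.25, 147.25, 180, 180, 180, 180, 180].

### API

Orientations are given as a 3x3 rotation matrix whose columns are the frame's x, y, z axes.
In Python, from station import ctrl gives the robot as it stands.
- The arm moves only by the tool step_arm, never from a script. Its argument "series" is one flat list of numbers, 7 for each row, row after row: the shift along the world's x, y, z in cm, then the turn, a rotation vector about the world's x, y, z in degrees, then the opening, from 0 (shut) to 1 (fully open). A call has 1 to 5 rows; each row shifts and turns the commanded pose from where the row before left it; what a row does not reach is not made up. A row lasts 1/12 s, in which the tool goes at most 41.7 mm and 7.16 degrees, less where a joint would pass 70% of its speed; a pose out of reach is approached as far as the arm can. A call with a gripper value outside its range is refused whole. The fingers move at their own pace and stop on an object; "force" is the grip in N (left out, the last holds). Time passes only in rows, so rows that do not move let the fingers close. It gives the time, the measured TCP pose, the force and the opening at its end, in the units of the state.
- ctrl.sense(): the state, without advancing time (a new reading comes with each control period).
- ctrl.get_image(name): name is "scene" or "top"; returns the picture (384x512x3 uint8, blue, green, red); there is no depth.
- ctrl.camera_info(name): a dict with "K" (3x3 intrinsics, pixels), "R" (3x3) and "t" (3): a world point X has camera coordinates R X + t. Camera axes: x right, y down, z forward; pixel columns grow to the right and rows downward; lengths in m; the calibration is good to about 2 mm. A picture is of the moment at which its call begins. camera_info takes no time and is no camera call.
- ctrl.finish_job(): hands the job in, once; it reports no verdict.
The state is a dict: "t": time; "qpos": joint angles; "joint_vel": joint speeds; "joint_efforts": joint torques, N m; "position": TCP position; "ee_rot": TCP orientation; "wrist_force": force on the tool from outside, world axes, zero at the start; "moment": the same for the moment, N m; "gripper_width": finger opening in m.
Only numpy, scipy, OpenCV 4.12 (cv2) and the standard library are available. Lean on these libraries where they do the work, as an engineer would, in place of code of your own. Each camera call takes 0.05 s, during which the arm holds its last target.

### The job

With the fingers, push the round steel dish along the counter until it sits fully home in the bay under the mouth of the tablet dispenser, then press the paddle of the rocking lever down so that the gate at its other end lifts and the ball-shaped tablet rolls out into the dish, and let the paddle come back up. Nothing is picked up: the dish only slides on the counter without tipping, and the ball and the gate are not touched. Leave everything else where it stands.

Things in the scene. Friction and masses are not known exactly. Their poses are not given: they have to be found in the camera images.
- dispenser: the dishwasher-tablet dispenser, a white plastic stand fixed to the counter, 280 mm long. Origin on the counter under its open chute (46 mm wide). Its +y axis points, level, the way the chute runs downhill to its mouth, which is at y = +100 mm, 55 mm up. The rocking lever turns on a pivot at y = -40 mm, 115 mm up, between posts 124 mm high
- bay_home (a point): the point on the counter where the centre of the dish's underside is when the dish is fully home in the bay (dispenser x = 0, y = +125 mm). The bay is two black rubber posts under the mouth (12 mm thick, 44 mm high, at dispenser y = +78 mm, x = -30 and +30 mm): the dish is home when its side rests on both
- dish: a loose round straight-sided steel dish, open at the top: 100 mm outer diameter, 34 mm high, wall 3 mm, floor 4 mm, about 0.25 kg. Origin at the centre of its underside. It starts on the counter out in front of the bay, 65 to 125 mm from its home
- rocker (a joint): angle of the steel rocking lever, rad: 0 at rest (paddle up, gate shut), grows as the paddle goes down and the gate rises, stop at 0.42. A spring returns it; the paddle takes about 2 N to start, 5 N all the way down. The gate clears the ball from about 0.27 on; hold it up about one second for the ball to roll out
- paddle_top (a point): centre of the top face of the paddle, a flat steel plate 60 by 60 mm at the uphill end of the rocking lever, 120 mm above the counter at rest. It lies 100 mm from the pivot and sinks about 40 mm at full press. Nothing is above it
- gate_edge (a point): middle of the lower edge of the gate, a steel plate 32 mm wide and 56 mm high that hangs across the chute from the other end of the lever. Neither the plate nor the cross-bar on its top is to be touched
- ball_center (a point): centre of the ball-shaped white dishwasher tablet, 32 mm in diameter, 25 g, lying in the chute behind the gate. Not to be touched
- ball: the same ball (its axes turn as it rolls; origin at its surface)
- mug: a blue stoneware mug, 80 mm wide, 90 mm high; a loose bystander, origin at its underside, to be left alone
- glass: a clear drinking glass, 66 mm wide, 105 mm high; a loose bystander, origin at its underside, to be left alone
- soap: a cream pump soap bottle with a green pump, 64 mm wide, 160 mm high; a loose bystander, origin at its underside, to be left alone
- brush: a washing-up brush lying on the counter; a loose bystander, origin at its underside, to be left alone
- spoon: a spoon lying on the counter; a loose bystander, origin at its underside, to be left alone
- jar: a glass storage jar with a metal lid, 88 mm wide, 99 mm high; a loose bystander, origin at its underside, to be left alone
- bowl: a white ceramic bowl, 120 mm wide, 50 mm high; a loose bystander, origin at its underside, to be left alone
Things that resemble listed ones, but are neither listed nor needed, are in the scene too. Leave any green or yellow look-alike of the dish alone.

How it is judged:
By the outcome, as a careful person would: the job done as asked, in the order asked, and still so for the second after the job is handed in, with the robot touching nothing.
It also fails if it takes over 48 s, if anything falls off the work surface, if the arm or the gripper's body presses on something with over 40 N, if the wrist force passes 120 N, or if a joint passes its speed limit or range.

## Working session

There is one attempt and no reset: what is moved stays moved. The work goes in short steps, Python scripts to look and compute and a tool call to move; the robot and the scene stay as the last step left them, time stands still between calls to the robot, and variables do not carry over. Pictures are saved under pics/ and viewed, and the job is handed in when it is done.

Besides the shell and the picture viewer there is one more tool, called after "Call:" by a JSON object that holds its "method" and its "body". step_arm: Moves the arm, as the interface text tells. Its arguments: {"type":"object","properties":{"series":{"type":"array","items":{"type":"number"}},"force":{"type":"number"}},"required":["series"]}

```bash
ls; mkdir -p pics; python3 - <<'E'
from station import ctrl
import cv2,numpy as np
np.set_printoptions(precision=4,suppress=True)
for n in("scene","top"):
    cv2.imwrite(f"pics/{n}0.png",ctrl.get_image(n)); i=ctrl.camera_info(n); print(n,i["K"],i["R"],i["t"],-i["R"].T@i["t"])
print(ctrl.sense())
E
```

```text
pics
scene [[489.0258   0.     256.8429]
 [  0.     489.0258 193.0805]
 [  0.       0.       1.    ]] [[ 0.2335  0.9723 -0.0128]
 [ 0.7635 -0.1915 -0.6168]
 [-0.6022  0.1343 -0.787 ]] [-0.0332 -0.37    1.6339] [ 1.2742 -0.258   1.0573]
top [[397.0709   0.     257.2536]
 [  0.     397.0709 190.4561]
 [  0.       0.       1.    ]] [[-0.0245 -0.9996  0.0148]
 [-0.9833  0.0214 -0.1809]
 [ 0.1805 -0.019  -0.9834]] [-0.0866  0.5365  0.9755] [ 0.3493 -0.0795  1.0576]
{'t': 0.1, 'qpos': array([-58.315 ,  28.7477, -24.4547,  88.8855,  12.6506,  65.2196,
       -12.05  ]), 'joint_vel': array([ 0.0067, -0.1515, -0.0953, -0.1706, -0.0771,  0.0406,  0.0129]), 'joint_efforts': array([ -0.0111, -56.7878,  -5.8382, -27.9914,  -0.0689,   0.024 ,
         0.0001]), 'position': array([0.1857, 0.6226, 0.4038]), 'ee_rot': array([[ 0.2857,  0.9583, -0.0006],
       [ 0.9583, -0.2857, -0.0016],
       [-0.0017, -0.0001, -1.    ]]), 'wrist_force': array([-0.1644,  0.0381, -0.3782]), 'moment': array([ 0.0309, -0.0291, -0.0075]), 'gripper_width': 0.09190201113716949}
```

View pics/scene0.png

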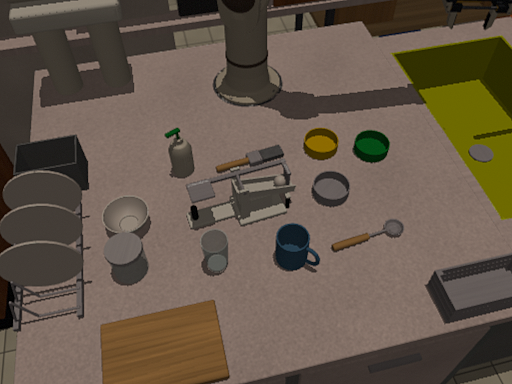

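View pics/top0.png

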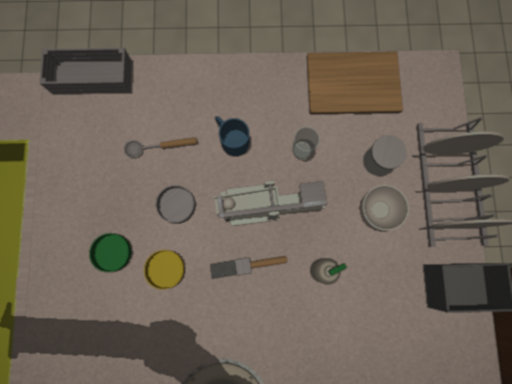

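The scene picture shows the steel dish at about (331,188), the dispenser mouth at about (290,190) and the paddle at about (200,190). In the top picture the dish is at (177,205), the paddle at (313,194) and the mouth at (217,207). I'll enlarge the area to pick points.

```bash
python3 - <<'E'
import cv2
a=cv2.imread("pics/top0.png")[165:245,145:345]; b=cv2.imread("pics/scene0.png")[135:235,175:365]
cv2.imwrite("pics/topz.png",cv2.convertScaleAbs(cv2.resize(a,None,fx=4,fy=4,interpolation=cv2.INTER_CUBIC),alpha=1.5))
cv2.imwrite("pics/scenez.png",cv2.convertScaleAbs(cv2.resize(b,None,fx=4,fy=4,interpolation=cv2.INTER_CUBIC),alpha=1.5))
E
```

```text
(no output)
```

View pics/topz.png

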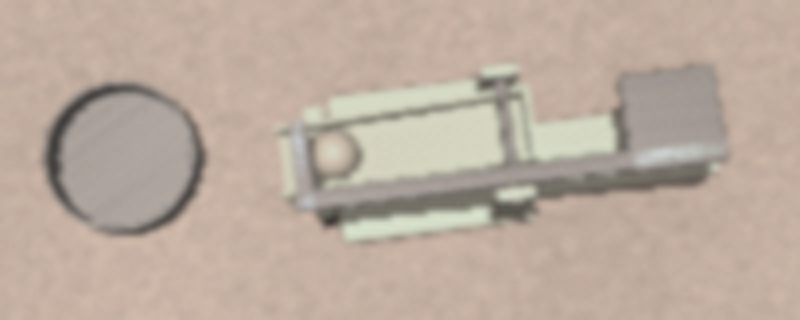

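View pics/scenez.png

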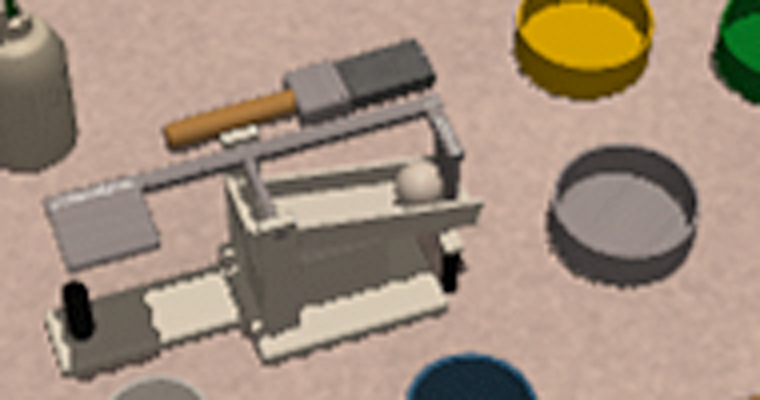

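```bash
cat > h.py <<'E'
from station import ctrl
import cv2,numpy as np
np.set_printoptions(precision=4,suppress=True)
def ray(n,p,z):
    i=ctrl.camera_info(n);C=-i["R"].T@i["t"];d=i["R"].T@np.linalg.inv(i["K"])@[p[0],p[1],1];return C+d*(z-C[2])/d[2]
def P(n,X):
    i=ctrl.camera_info(n);X=np.atleast_2d(X).astype(float);u=(i["R"]@X.T).T+i["t"];u=(i["K"]@u.T).T;return u[:,:2]/u[:,2:]
def tri(pt,ps):
    A=[]
    for n,p in(("top",pt),("scene",ps)):
        i=ctrl.camera_info(n);M=i["K"]@np.c_[i["R"],i["t"]];A.append((M,p))
    X=cv2.triangulatePoints(A[0][0],A[1][0],np.array(pt,float),np.array(ps,float)).ravel();return X[:3]/X[3]
zt=lambda x,y:(x/4+145-.375,y/4+165-.375)
zs=lambda x,y:(x/4+175-.375,y/4+135-.375)
E
python3 - <<'E'
from h import *
for nm,a,b in[("padA",(618,72),(158,243)),("padB",(716,66),(72,270)),("padC",(724,148),(48,203)),("ball",(337,155),(420,183)),("dish",(125,158),(622,200))]:
    print(nm,tri(zt(*a),zs(*b)),[ray("top",zt(*a),.12),ray("scene",zs(*b),.12)])
print("dish rim top",ray("top",zt(125,158),.034), "edges",[ray("top",zt(*p),.034)for p in((46,158),(204,158),(125,82),(125,236))])
E
```

```text
padA [ 0.5384 -0.1999  0.1195] [array([ 0.5384, -0.1991,  0.12  ]), array([ 0.5387, -0.2004,  0.12  ])]
padB [ 0.5423 -0.2563  0.1156] [array([ 0.5408, -0.2586,  0.12  ]), array([ 0.5463, -0.2543,  0.12  ])]
padC [ 0.4907 -0.2608  0.1194] [array([ 0.4906, -0.2607,  0.12  ]), array([ 0.4913, -0.2607,  0.12  ])]
ball [ 0.4983 -0.025   0.078 ] [array([ 0.4915, -0.0292,  0.12  ]), array([ 0.5318, -0.0338,  0.12  ])]
dish [0.5069 0.1155 0.0284] [array([0.4925, 0.0968, 0.12  ]), array([0.5752, 0.0832, 0.12  ])]
dish rim top [0.5057 0.1129 0.034 ] edges [array([0.5068, 0.164 , 0.034 ]), array([0.5046, 0.0618, 0.034 ]), array([0.556 , 0.1136, 0.034 ]), array([0.455 , 0.1123, 0.034 ])]
```

```bash
cat >> h.py <<'E'
from scipy.optimize import least_squares
def w(q,L):
    c,s=np.cos(q[2]),np.sin(q[2]);L=np.atleast_2d(L).astype(float);return np.c_[q[0]+c*L[:,0]-s*L[:,1],q[1]+s*L[:,0]+c*L[:,1],L[:,2]]
E
python3 - <<'E'
from h import *
# local +x is approx world +x
T={(.03,-.11,.12):(618,72),(.03,-.17,.12):(716,66),}
S={(.03,-.11,.12):(158,243),(.03,-.17,.12):(72,270),(-.03,-.17,.12):(48,203)}
def f(q):
    r=[]
    for k,v in T.items(): r+=list(P("top",w(q,[k]))[0]-zt(*v))
    for k,v in S.items(): r+=list(P("scene",w(q,[k]))[0]-zs(*v))
    bt=P("top",w(q,[(0,q[3],q[4])]))[0]-zt(337,155);bs=P("scene",w(q,[(0,q[3],q[4])]))[0]-zs(420,183)
    return np.r_[r,bt,bs]
s=least_squares(f,[.503,-.09,.08,.065,.07]);q=s.x;print(q,np.degrees(q[2]),s.fun)
for n,src,off,m in(("top","top0",(145,165),None),("scene","scene0",(175,135),None)):
    im=cv2.imread(f"pics/{src}.png");h={"top":(80,200),"scene":(100,190)}[n]
    z=cv2.convertScaleAbs(cv2.resize(im[off[1]:off[1]+h[0],off[0]:off[0]+h[1]],None,fx=4,fy=4,interpolation=cv2.INTER_CUBIC),alpha=1.5)
    def dl(L,c,cl=True):
        p=(P(n,L)-off+.375)*4;cv2.polylines(z,[p.round().astype(int)],cl,c,1)
    dl(w(q,[(-.03,-.17,.12),(.03,-.17,.12),(.03,-.11,.12),(-.03,-.11,.12)]),(0,0,255))
    dl(w(q,[(-.023,.1,.055),(.023,.1,.055)]),(255,0,0))
    dl(w(q,[(-.03,-.04,.124),(.03,-.04,.124)]),(255,0,255))
    t=np.linspace(0,6.28,40)
    for x in(-.03,.03): dl(w(q,np.c_[x+.006*np.cos(t),.078+.006*np.sin(t),0*t+.044]),(0,255,0))
    dl(w(q,np.c_[.05*np.cos(t),.125+.05*np.sin(t),0*t+.034]),(0,255,255))
    dl(np.c_[.5058+.05*np.cos(t),.1133+.05*np.sin(t),0*t+.034],(255,255,0))
    dl(np.c_[.5058+.05*np.cos(t),.1133+.05*np.sin(t),0*t],(255,255,0))
    cv2.imwrite(f"pics/ov_{n}.png",z)
print("home",w(q,[(0,.125,0),(0,-.14,.12),(0,0,0)]))
E
```

```text
[ 0.5024 -0.0903  0.0696  0.0651  0.0776] 3.9890438830055883 [-0.5389 -0.6367 -0.4312 -1.3463  1.0988  0.2264 -1.5438 -0.4159 -0.8931
 -2.0233 -0.6214  0.0486 -0.6824  0.0217]
home [[ 0.4937  0.0344  0.    ]
 [ 0.5122 -0.2299  0.12  ]
 [ 0.5024 -0.0903  0.    ]]
```

View pics/ov_top.png

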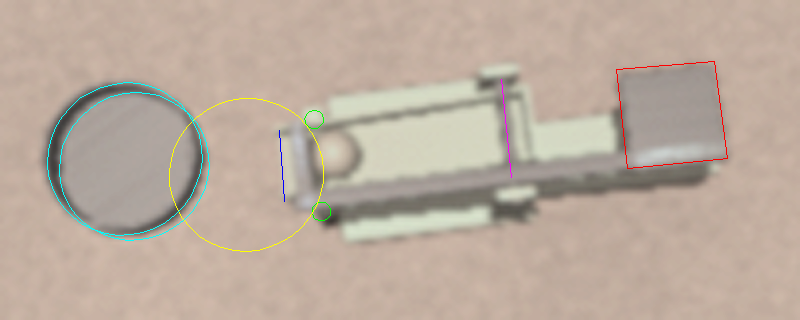

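View pics/ov_scene.png

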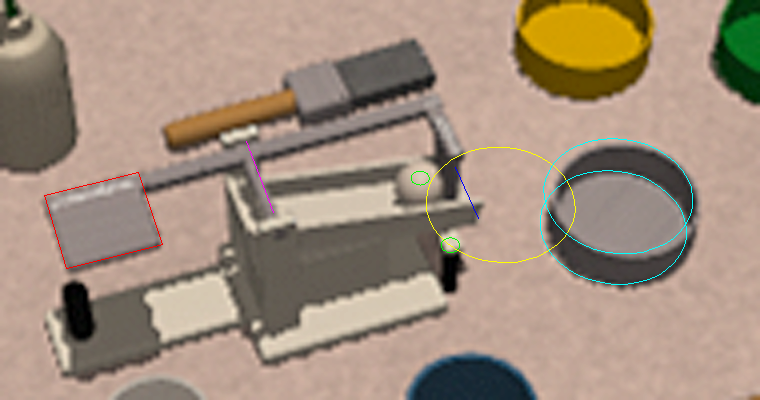

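```bash
python3 - <<'E'
from h import *
def yaw(n,a,b,z):
    A=ray(n,a,z);B=ray(n,b,z);d=A-B;print(n,A,B,np.degrees(np.arctan2(-d[0],d[1])))
yaw("top",zt(345,240),zt(490,222),.008)
yaw("top",zt(330,95),zt(478,77),.008)
yaw("top",zt(350,124),zt(500,97),.1)
yaw("scene",zs(446,305),zs(265,360),.004)
yaw("scene",zs(445,280),zs(310,318),.004)
yaw("scene",zs(440,98),zs(140,180),.12)
yaw("scene",zs(158,243),zs(72,270),.12)
yaw("scene",zs(140,175),zs(48,200),.12)
# paddle edges of top
yaw("top",zt(628,165),zt(726,158),.12); yaw("top",zt(618,72),zt(716,66),.12)
E
```

```text
top [ 0.4516 -0.0278  0.008 ] [ 0.4614 -0.124   0.008 ] 5.776458087600308
top [ 0.5494 -0.0189  0.008 ] [ 0.5596 -0.1187  0.008 ] 5.8298230005095055
top [ 0.5136 -0.0363  0.1   ] [ 0.5283 -0.1285  0.1   ] 9.113213800242033
scene [ 0.5456 -0.0168  0.004 ] [ 0.5597 -0.143   0.004 ] 6.356480884071286
scene [ 0.5255 -0.0118  0.004 ] [ 0.5341 -0.1069  0.004 ] 5.139653783593299
scene [ 0.4665 -0.0028  0.12  ] [ 0.4869 -0.2023  0.12  ] 5.854326810592968
scene [ 0.5387 -0.2004  0.12  ] [ 0.5463 -0.2543  0.12  ] 8.07691680717475
scene [ 0.4829 -0.2015  0.12  ] [ 0.4889 -0.2604  0.12  ] 5.779893441817064
top [ 0.4816 -0.2026  0.12  ] [ 0.4846 -0.2615  0.12  ] 2.829220970810852
top [ 0.5384 -0.1991  0.12  ] [ 0.5408 -0.2586  0.12  ] 2.3337471881426297
```

Call:
{"method": "step_arm", "body": {"series": [1, -1.4, 0, 0, 0, -3, 0.65, 2.1, -2.8, 0, 0, 0, -4.5, 0.65, 2.1, -2.8, 0, 0, 0, -4.5, 0.65, 2.1, -2.8, 0, 0, 0, -4.5, 0.65, 2.1, -2.8, 0, 0, 0, -4.5, 0.65]}}

```text
t: 0.52
position: [0.2803, 0.4954, 0.4042]
ee_rot: [[0.613, 0.79, -0.001], [0.79, -0.613, -0.001], [-0.001, 0.0, -1.0]]
wrist_force: [0.7, -0.8, 1.3]
gripper_width: 0.0635
```

Call:
{"method": "step_arm", "body": {"series": [2.1, -2.8, 0, 0, 0, -4.5, 0.65, 2.1, -2.8, 0, 0, 0, -4.5, 0.65, 2.1, -2.8, 0, 0, 0, -4.5, 0.65, 2.1, -2.8, 0, 0, 0, -4.5, 0.65, 2.1, -2.8, 0, 0, 0, -4.5, 0.65]}}

```text
t: 0.93
position: [0.3853, 0.3552, 0.4045]
ee_rot: [[0.869, 0.495, -0.0], [0.495, -0.869, -0.0], [-0.0, 0.0, -1.0]]
wrist_force: [-0.2, -0.7, -0.0]
gripper_width: 0.0593
```

Call:
{"method": "step_arm", "body": {"series": [2.1, -2.8, 0, 0, 0, -4.5, 0.65, 2.1, -2.8, 0, 0, 0, -4.5, 0.65, 2.1, -2.8, 0, 0, 0, -4.5, 0.65, 2.1, -2.8, 0, 0, 0, -4.5, 0.65, 1, -1.4, 0, 0, 0, -3, 0.65]}}

```text
t: 1.35
position: [0.4811, 0.2264, 0.4045]
ee_rot: [[0.989, 0.146, 0.001], [0.146, -0.989, -0.002], [0.001, 0.002, -1.0]]
wrist_force: [1.4, -0.1, -0.6]
gripper_width: 0.0591
```

```bash
python3 - <<'E'
from h import *
s=ctrl.sense()
for k in("t","position","ee_rot","qpos","wrist_force","gripper_width"):print(k,s[k])
print(ray("top",(112,252),.034),ray("top",(166,268),.034))
E
```

```text
t 1.35
position [0.4811 0.2264 0.4045]
ee_rot [[ 0.9894  0.1455  0.0008]
 [ 0.1455 -0.9894 -0.0021]
 [ 0.0005  0.0022 -1.    ]]
qpos [-25.8564  14.8618  -2.6899 106.5057   0.9563  58.6669 -20.587 ]
wrist_force [ 1.4255 -0.1452 -0.6478]
gripper_width 0.05907757114842404
[0.3866 0.2728 0.034 ] [0.3434 0.1357 0.034 ]
```

Call:
{"method": "step_arm", "body": {"series": [1, -1.5, 0, 0, 0, -2, 0.65, 0.9, -1.4, -2.5, 0, 0, -1, 0.65, 0, 0, -3.5, 0, 0, 0, 0.65, 0, 0, -3.5, 0, 0, 0, 0.65, 0, 0, -3.5, 0, 0, 0, 0.65]}}

```text
t: 1.77
position: [0.4974, 0.2025, 0.2736]
ee_rot: [[0.995, 0.104, 0.001], [0.104, -0.995, 0.001], [0.001, -0.001, -1.0]]
wrist_force: [1.1, 0.6, -0.7]
gripper_width: 0.06
```

Call:
{"method": "step_arm", "body": {"series": [0, 0, -3.5, 0, 0, 0, 0.65, 0, 0, -2.5, 0, 0, 0, 0.65, 0, 0, -1.5, 0, 0, 0, 0.65, 0, 0, -0.6, 0, 0, 0, 0.65, 0, 0, 0, 0, 0, 0, 0.65]}}

```text
t: 2.18
position: [0.4966, 0.2024, 0.192]
ee_rot: [[0.995, 0.104, -0.004], [0.104, -0.995, -0.001], [-0.004, 0.0, -1.0]]
wrist_force: [-0.4, 0.1, -0.1]
gripper_width: 0.0594
```

```bash
python3 - <<'E'
from h import *
s=ctrl.sense()
for k in("t","position","ee_rot","wrist_force","gripper_width"):print(k,s[k])
for n in("scene","top"):
    cv2.imwrite(f"pics/{n}1.png",cv2.convertScaleAbs(cv2.resize(ctrl.get_image(n),(800,600)),alpha=1.4))
E
```

```text
t 2.1833
position [0.4966 0.2024 0.192 ]
ee_rot [[ 0.9945  0.1042 -0.0036]
 [ 0.1042 -0.9946 -0.0008]
 [-0.0036  0.0004 -1.    ]]
wrist_force [-0.3848  0.0681 -0.1304]
gripper_width 0.05939633348387837
```

View pics/scene1.png

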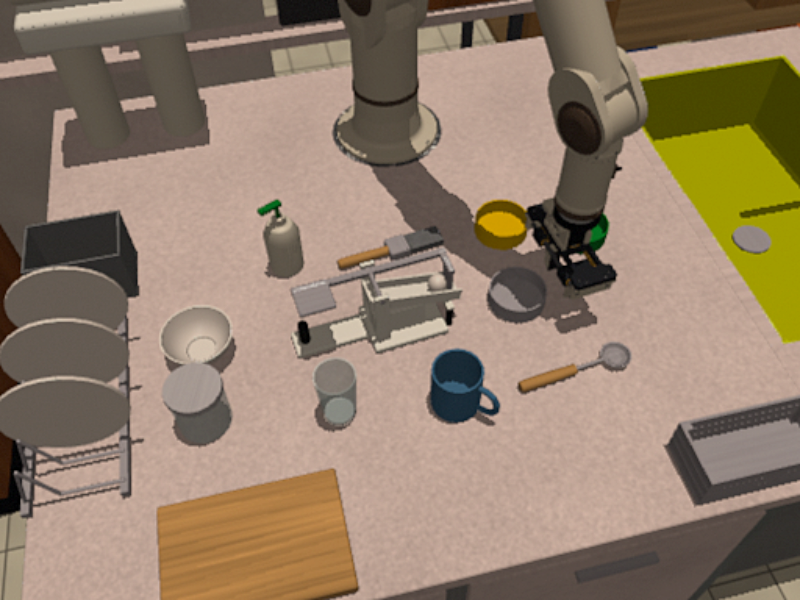

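View pics/top1.png

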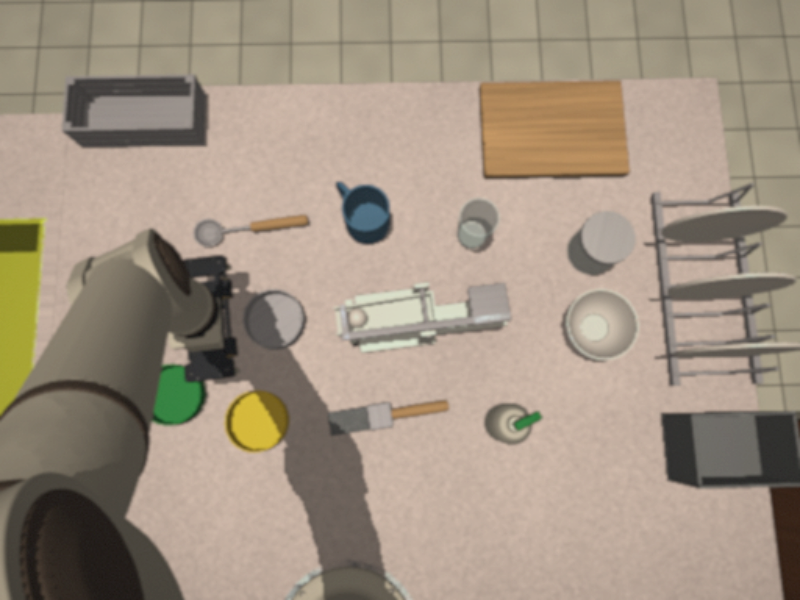

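Call:
{"method": "step_arm", "body": {"series": [0.2, -1.2, 0, 0, 0, -0.3, 0.65, 0.2, -1.2, 0, 0, 0, 0, 0.65, 0.1, -0.8, 0, 0, 0, 0, 0.65, 0, -0.4, 0, 0, 0, 0, 0.65, -0.05, -0.3, 0, 0, 0, 0, 0.65]}}

```text
t: 2.7
position: [0.503, 0.162, 0.1946]
ee_rot: [[0.995, 0.096, 0.002], [0.096, -0.995, 0.001], [0.002, -0.001, -1.0]]
wrist_force: [0.8, 2.2, 1.7]
gripper_width: 0.0595
```

Call:
{"method": "step_arm", "body": {"series": [-0.06, -0.4, 0, 0, 0, 0, 0.65, -0.06, -0.4, 0, 0, 0, 0, 0.65, -0.06, -0.4, 0, 0, 0, 0, 0.65, -0.06, -0.4, 0, 0, 0, 0, 0.65, -0.06, -0.4, 0, 0, 0, 0, 0.65]}}

```text
t: 3.12
position: [0.4992, 0.143, 0.1939]
ee_rot: [[0.995, 0.098, 0.0], [0.098, -0.995, 0.0], [0.0, -0.0, -1.0]]
wrist_force: [0.9, 3.5, 3.0]
gripper_width: 0.0593
```

```bash
python3 - <<'E'
from h import *
s=ctrl.sense()
for k in("t","position","wrist_force","gripper_width"):print(k,s[k])
im=ctrl.get_image("top")[145:265,95:345]
cv2.imwrite("pics/top2.png",cv2.convertScaleAbs(cv2.resize(im,None,fx=3.2,fy=3.2,interpolation=cv2.INTER_CUBIC),alpha=1.5))
E
```

```text
t 3.1167
position [0.4992 0.143  0.1939]
wrist_force [0.9459 3.528  3.0252]
gripper_width 0.05934011863085892
```

View pics/top2.png

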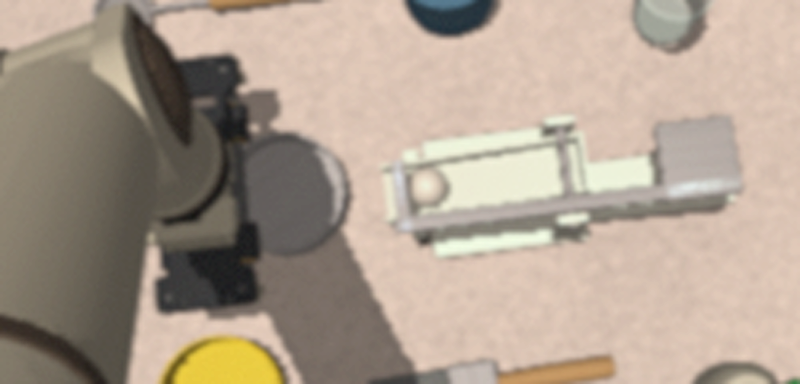

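The fingers cradle the dish and it is sliding with the centre line kept, now about 6 cm from home. I'll keep pushing.

Call:
{"method": "step_arm", "body": {"series": [-0.07, -0.45, 0, 0, 0, 0, 0.65, -0.07, -0.45, 0, 0, 0, 0, 0.65, -0.07, -0.45, -0.1, 0, 0, 0, 0.65, -0.07, -0.45, 0, 0, 0, 0, 0.65, -0.07, -0.45, 0, 0, 0, 0, 0.65]}}

```text
t: 3.58
position: [0.4955, 0.1198, 0.1926]
ee_rot: [[0.995, 0.097, -0.0], [0.097, -0.995, -0.0], [-0.0, 0.0, -1.0]]
wrist_force: [0.5, 2.2, 2.1]
gripper_width: 0.0597
```

Call:
{"method": "step_arm", "body": {"series": [-0.08, -0.45, 0, 0, 0, 0, 0.65, -0.08, -0.45, 0, 0, 0, 0, 0.65, -0.08, -0.45, 0, 0, 0, 0, 0.65, -0.08, -0.4, 0, 0, 0, 0, 0.65, -0.08, -0.3, 0, 0, 0, 0, 0.65]}}

```text
t: 4.0
position: [0.4915, 0.0991, 0.1926]
ee_rot: [[0.995, 0.097, -0.0], [0.097, -0.995, -0.0], [-0.0, 0.0, -1.0]]
wrist_force: [0.0, 1.1, 0.5]
gripper_width: 0.0595
```

```bash
python3 - <<'E'
from h import *
s=ctrl.sense()
for k in("t","position","ee_rot","wrist_force","gripper_width"):print(k,s[k])
for n in("top","scene"):
    im=ctrl.get_image(n); im=im[145:265,145:345] if n=="top" else im[120:260,170:370]
    cv2.imwrite(f"pics/{n}3.png",cv2.convertScaleAbs(cv2.resize(im,None,fx=4,fy=4,interpolation=cv2.INTER_CUBIC),alpha=1.7))
E
```

```text
t 4.0
position [0.4915 0.0991 0.1926]
ee_rot [[ 0.9953  0.0971 -0.0004]
 [ 0.0971 -0.9953 -0.0004]
 [-0.0004  0.0003 -1.    ]]
wrist_force [0.0426 1.1039 0.5052]
gripper_width 0.059460897467386
```

View pics/top3.png

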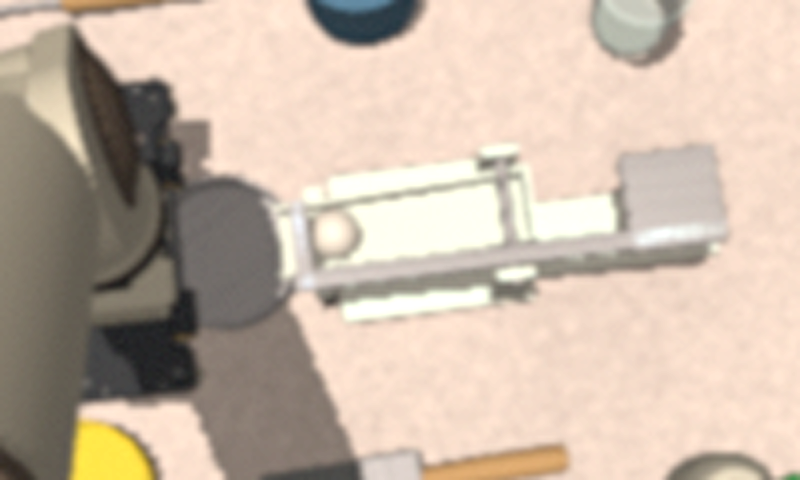

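View pics/scene3.png

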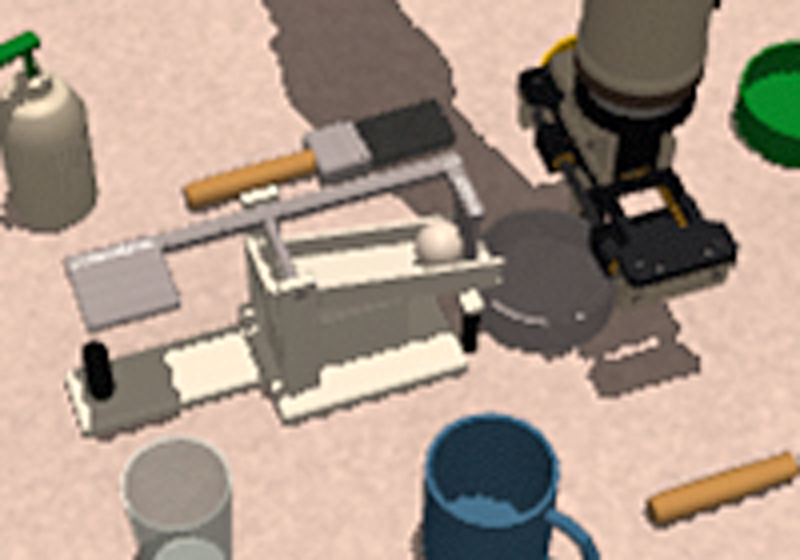

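Call:
{"method": "step_arm", "body": {"series": [-0.05, -0.3, 0, 0, 0, 0, 0.65, -0.05, -0.3, 0, 0, 0, 0, 0.65, -0.05, -0.3, 0, 0, 0, 0, 0.65, -0.05, -0.3, 0, 0, 0, 0, 0.65, 0, 0, 0, 0, 0, 0, 0.65]}}

```text
t: 4.52
position: [0.4895, 0.087, 0.1926]
ee_rot: [[0.995, 0.097, -0.001], [0.097, -0.995, -0.001], [-0.001, 0.001, -1.0]]
wrist_force: [-0.0, 0.3, 0.2]
gripper_width: 0.0595
```

Call:
{"method": "step_arm", "body": {"series": [0, -0.2, 0, 0, 0, 0, 0.65, 0, -0.2, 0, 0, 0, 0, 0.65, 0, 0, 0, 0, 0, 0, 0.65]}}

```text
t: 4.77
position: [0.4896, 0.0837, 0.1927]
ee_rot: [[0.995, 0.097, -0.0], [0.097, -0.995, 0.0], [-0.0, -0.0, -1.0]]
wrist_force: [-0.1, 1.0, 0.8]
gripper_width: 0.0596
```

Call:
{"method": "step_arm", "body": {"series": [0, -0.2, 0, 0, 0, 0, 0.65, 0, 0, 0, 0, 0, 0, 0.65]}}

```text
t: 4.93
position: [0.4894, 0.083, 0.1927]
ee_rot: [[0.995, 0.099, -0.0], [0.099, -0.995, 0.001], [-0.0, -0.001, -1.0]]
wrist_force: [-0.2, 3.8, -0.3]
gripper_width: 0.0595
```

Call:
{"method": "step_arm", "body": {"series": [0, -0.2, 0, 0, 0, 0, 0.65, 0, 0, 0, 0, 0, 0, 0.65]}}

```text
t: 5.1
position: [0.4893, 0.0823, 0.1928]
ee_rot: [[0.995, 0.1, -0.0], [0.1, -0.995, 0.003], [-0.0, -0.003, -1.0]]
wrist_force: [-1.0, 7.8, 1.0]
gripper_width: 0.0598
```

Call:
{"method": "step_arm", "body": {"series": [0, -0.2, 0, 0, 0, 0, 0.65, 0, 0, 0, 0, 0, 0, 0.65]}}

```text
t: 5.27
position: [0.4892, 0.0818, 0.193]
ee_rot: [[0.995, 0.102, -0.0], [0.102, -0.995, 0.004], [0.0, -0.004, -1.0]]
wrist_force: [-2.9, 12.3, 2.0]
gripper_width: 0.0594
```

```bash
python3 - <<'E'
from h import *
s=ctrl.sense()
for k in("t","position","wrist_force","moment"):print(k,s[k])
for n in("top","scene"):
    im=ctrl.get_image(n); im=im[145:265,145:345] if n=="top" else im[120:260,170:370]
    cv2.imwrite(f"pics/{n}4.png",cv2.convertScaleAbs(cv2.resize(im,None,fx=4,fy=4,interpolation=cv2.INTER_CUBIC),alpha=1.7))
E
```

```text
t 5.2667
position [0.4892 0.0818 0.193 ]
wrist_force [-2.8546 12.3003  1.9755]
moment [2.5215 0.6308 0.1418]
```

View pics/top4.png

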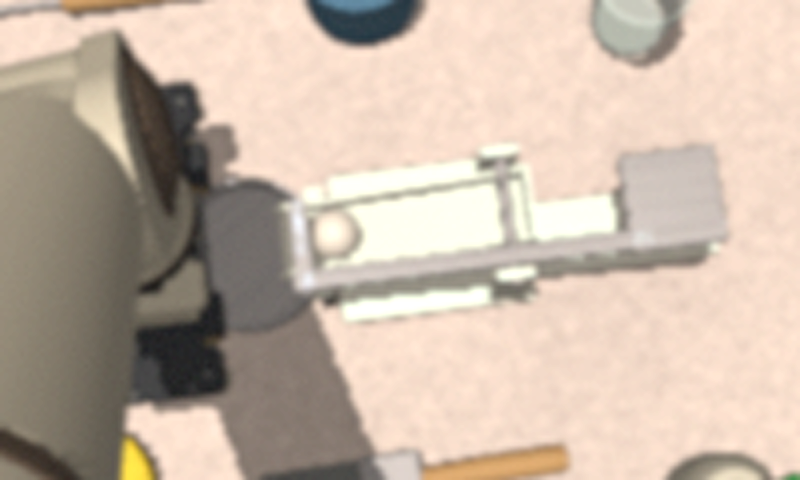

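View pics/scene4.png

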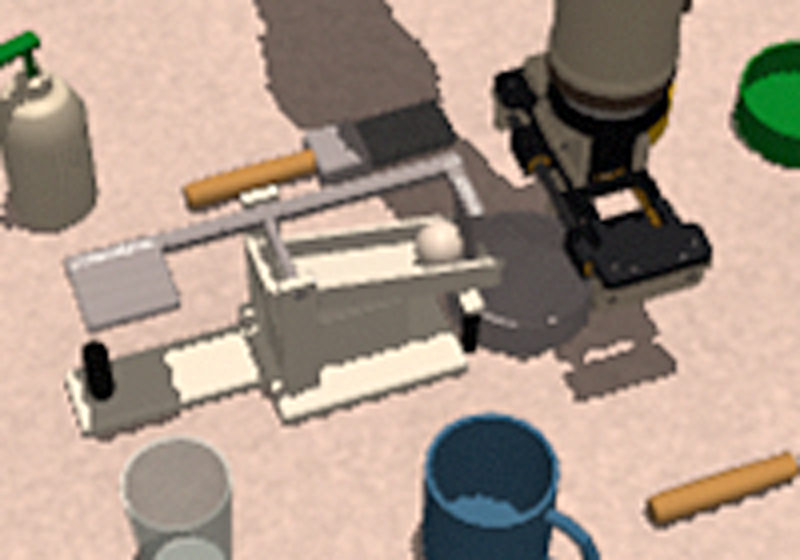

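Force has built to 12 N with the position stalled where home was computed, so the dish is resting on the posts. I'll back off and measure it unobstructed.

Call:
{"method": "step_arm", "body": {"series": [-0.05, 0.5, 0, 0, 0, 0, 0.65, -0.1, 1, 0, 0, 0, 0, 0.65, -0.3, 3, 0, 0, 0, 0, 0.65, -0.3, 3, 0, 0, 0, 0, 0.65, -0.3, 3, 0, 0, 0, 0, 0.65]}}

```text
t: 5.78
position: [0.4793, 0.1833, 0.1928]
ee_rot: [[0.995, 0.095, 0.0], [0.095, -0.995, -0.001], [0.0, 0.001, -1.0]]
wrist_force: [0.7, 0.2, 0.2]
gripper_width: 0.0593
```

Call:
{"method": "step_arm", "body": {"series": [0, 0, 3, 0, 0, 0, 0.3, 0, 0, 4, 0, 0, 0, 0, 0, 0, 4, 0, 0, 0, 0, 0, 0, 4, 0, 0, 0, 0, 0, 0, 1, 0, 0, 0, 0]}}

```text
t: 6.2
position: [0.4812, 0.1836, 0.359]
ee_rot: [[0.995, 0.097, 0.009], [0.097, -0.995, 0.003], [0.009, -0.002, -1.0]]
wrist_force: [1.2, 0.8, -0.0]
gripper_width: 0.0313
```

```bash
python3 - <<'E'
from h import *
s=ctrl.sense()
for k in("t","position","wrist_force","gripper_width"):print(k,s[k])
t=np.linspace(0,6.28,60)
for n in("top","scene"):
    I=ctrl.get_image(n);cv2.imwrite(f"pics/raw_{n}5.png",I);o=(145,145) if n=="top" else (200,120); im=I[o[1]:o[1]+120,o[0]:o[0]+160]
    z=cv2.convertScaleAbs(cv2.resize(im,None,fx=5,fy=5,interpolation=cv2.INTER_CUBIC),alpha=1.7)
    for c,col in(((.4937,.0344),(0,255,255)),):
        for h in(0,.034):
            p=(P(n,np.c_[c[0]+.05*np.cos(t),c[1]+.05*np.sin(t),0*t+h])-o+.4)*5;cv2.polylines(z,[p.round().astype(int)],True,col,1)
    cv2.imwrite(f"pics/{n}5.png",z)
E
```

```text
t 6.2
position [0.4812 0.1836 0.359 ]
wrist_force [ 1.2091  0.788  -0.0266]
gripper_width 0.03125146555439262
```

View pics/top5.png

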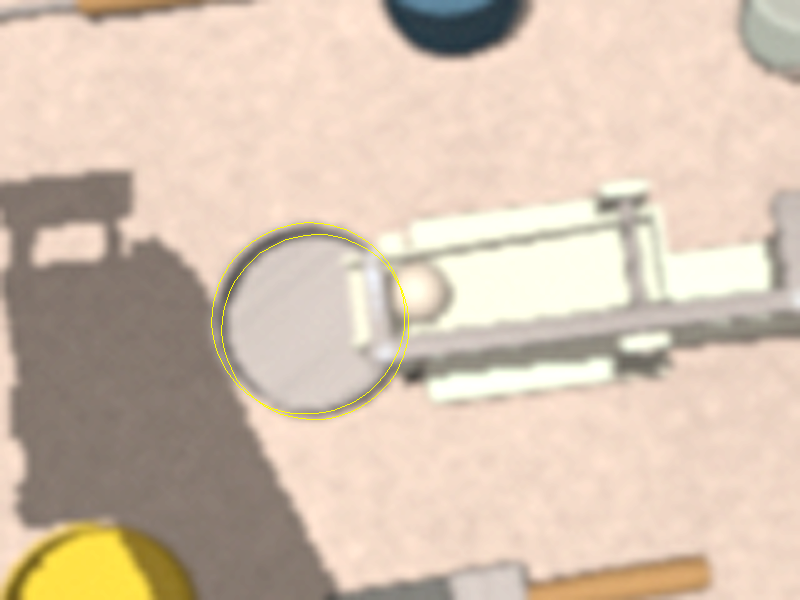

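View pics/scene5.png

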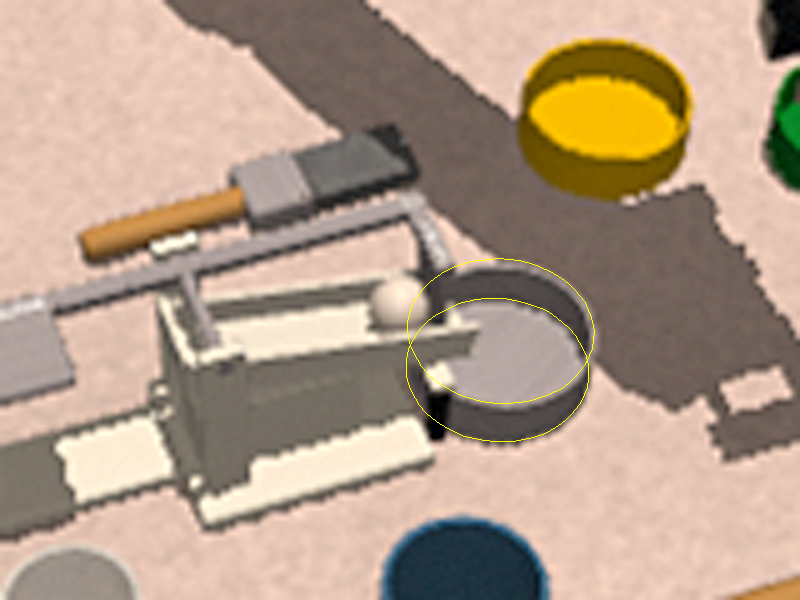

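```bash
python3 - <<'E'
from h import *
I=cv2.imread("pics/raw_top5.png");o=(180,180)
cv2.imwrite("pics/zt.png",cv2.convertScaleAbs(cv2.resize(I[180:240,180:260],None,fx=10,fy=10,interpolation=cv2.INTER_CUBIC),alpha=1.5))
I=cv2.imread("pics/raw_scene5.png")
cv2.imwrite("pics/zs.png",cv2.convertScaleAbs(cv2.resize(I[160:215,265:330],None,fx=10,fy=10,interpolation=cv2.INTER_CUBIC),alpha=1.7,beta=15))
E
```

```text
(no output)
```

View pics/zt.png

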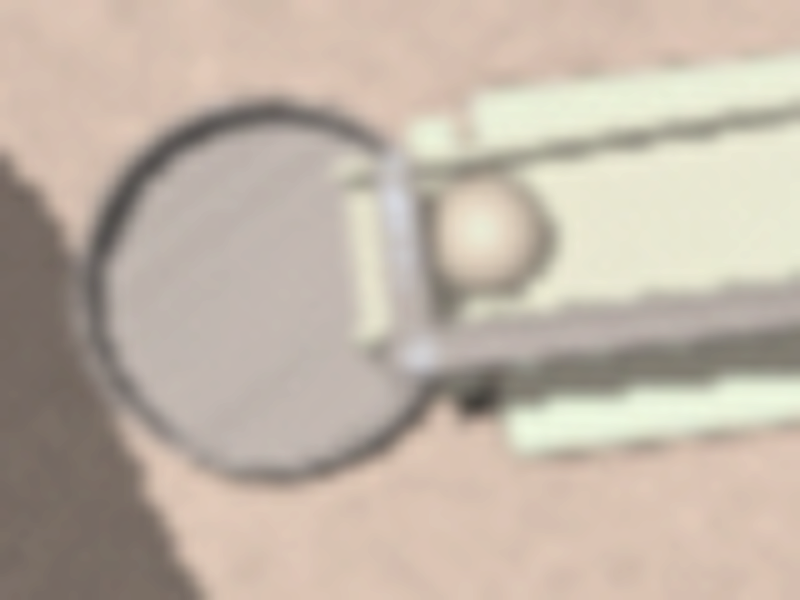

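View pics/zs.png

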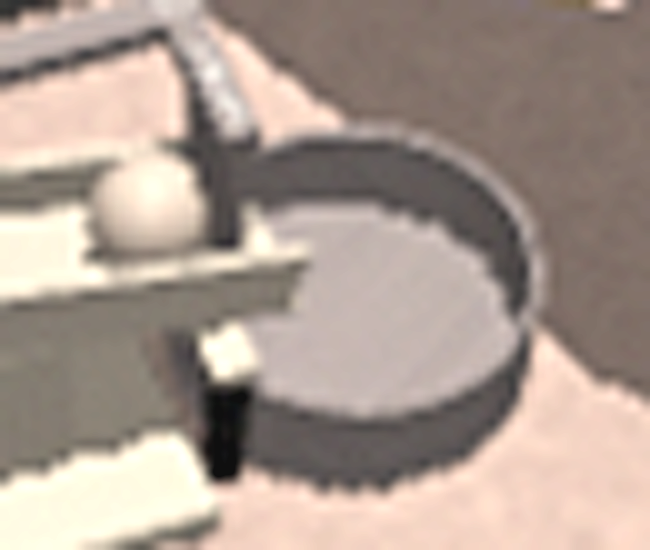

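```bash
python3 - <<'E'
from h import *
zt=lambda x,y:(x/10+180-.45,y/10+180-.45); zs=lambda x,y:(x/10+265-.45,y/10+160-.45)
# outer rim ellipse top: left/right/top/bottom
print("rim top pts",[ray("top",zt(*p),.034)[:2] for p in((82,295),(265,98),(270,480),(120,175),(130,415),(400,440))])
print("rim fit top")
pts=np.array([ray("top",zt(*p),.034)[:2] for p in((82,295),(265,98),(270,480),(120,175),(130,415),(400,440),(390,140))])
f=least_squares(lambda c:np.hypot(*(pts-c).T)-.05,[.49,.03]);print(f.x,f.fun)
pts=np.array([ray("scene",zs(*p),.034)[:2] for p in((545,270),(360,122),(480,165),(528,340),(270,145))])
f=least_squares(lambda c:np.hypot(*(pts-c).T)-.05,[.49,.03]);print(f.x,f.fun)
print("cap +: top",ray("top",zt(432,133),.046),"scene",ray("scene",zs(228,352),.046),tri(zt(432,133),zs(228,352)))
print("post + foot scene",ray("scene",zs(224,475),0))
print("post - foot top",ray("top",zt(478,398),.0),ray("top",zt(478,398),.02))
print("mouth",ray("top",zt(342,165),.06),ray("top",zt(370,352),.06),ray("top",zt(352,200),.055),ray("top",zt(368,335),.055))
print("ball",tri(zt(485,233),zs(148,208)))
E
```

```text
rim top pts [array([0.4921, 0.0821]), array([0.543 , 0.0347]), array([0.443 , 0.0335]), array([0.5234, 0.0724]), array([0.4606, 0.0695]), array([0.4526, 0.0001])]
rim fit top
[0.4926 0.0321] [ 0.      0.0005 -0.0004  0.0008 -0.0008  0.0013 -0.0012]
[0.4972 0.0358] [-0.0004  0.0014 -0.0003 -0.     -0.0013]
cap +: top [ 0.5306 -0.0097  0.046 ] scene [ 0.5252 -0.0092  0.046 ] [ 0.5295 -0.0104  0.0518]
post + foot scene [ 0.5312 -0.0103  0.    ]
post - foot top [ 0.4667 -0.0182  0.    ] [ 0.4645 -0.0193  0.02  ]
mouth [0.5203 0.0123 0.06  ] [0.4723 0.0054 0.06  ] [0.5121 0.0102 0.055 ] [0.4773 0.0063 0.055 ]
ball [ 0.4992 -0.0248  0.0791]
```

The dish fits a 50 mm circle centred at about (0.495, 0.034), against home at about (0.4945, 0.0345), with both posts about 55 mm from its centre, so it is home. Next is the paddle: rise, cross over at about 22 cm tip height, and shut the fingers.

Call:
{"method": "step_arm", "body": {"series": [0.1, -1, 3, 0, 0, 0, 0, 0.3, -3, 2, 0, 0, 0, 0, 0.3, -3.5, 0, 0, 0, 0, 0, 0.3, -3.5, 0, 0, 0, 0, 0, 0.3, -3.5, 0, 0, 0, 0, 0]}}

```text
t: 6.72
position: [0.4916, 0.0363, 0.4013]
ee_rot: [[0.995, 0.098, -0.002], [0.098, -0.995, -0.001], [-0.002, 0.001, -1.0]]
wrist_force: [0.3, -0.2, 0.2]
gripper_width: 0.0007
```

Call:
{"method": "step_arm", "body": {"series": [0.3, -3.5, 0, 0, 0, 0, 0, 0.3, -3.5, 0, 0, 0, 0, 0, 0.3, -3.5, 0, 0, 0, 0, 0, 0.3, -3.5, 0, 0, 0, 0, 0, 0.3, -3.5, 0, 0, 0, 0, 0]}}

```text
t: 7.13
position: [0.5064, -0.1389, 0.4007]
ee_rot: [[0.995, 0.097, -0.003], [0.097, -0.995, -0.0], [-0.003, -0.0, -1.0]]
wrist_force: [1.4, -0.3, 0.2]
gripper_width: 0.0003
```

Call:
{"method": "step_arm", "body": {"series": [0.3, -3.5, 0, 0, 0, 0, 0, 0.3, -3, 0, 0, 0, 0, 0, 0.3, -2, 0, 0, 0, 0, 0, 0, -0.5, 0, 0, 0, 0, 0, 0, 0, 0, 0, 0, 0, 0]}}

```text
t: 7.55
position: [0.5152, -0.229, 0.4007]
ee_rot: [[0.996, 0.093, -0.004], [0.093, -0.996, -0.0], [-0.004, -0.0, -1.0]]
wrist_force: [-0.8, 0.3, -1.1]
gripper_width: 0.0001
```

```bash
python3 - <<'E'
from h import *
s=ctrl.sense()
for k in("t","position","ee_rot","qpos","wrist_force","gripper_width"):print(k,s[k])
print("soap",ray("top",(328,270),.13),ray("top",(345,267),.16))
E
```

```text
t 7.55
position [ 0.5152 -0.229   0.4007]
ee_rot [[ 0.9956  0.0934 -0.0036]
 [ 0.0934 -0.9956 -0.0002]
 [-0.0036 -0.0001 -1.    ]]
qpos [ 10.2747  18.5415  13.4466 102.7416  -4.8203  59.4643  30.8726]
wrist_force [-0.7653  0.3179 -1.0747]
gripper_width 0.0001245150833141297
soap [ 0.3303 -0.2554  0.13  ] [ 0.3365 -0.288   0.16  ]
```

Call:
{"method": "step_arm", "body": {"series": [0, 0, -2.5, 0, 0, 0, 0, 0, 0, -3, 0, 0, 0, 0, 0, 0, -2, 0, 0, 0, 0, 0, 0, -1.2, 0, 0, 0, 0, 0, 0, 0, 0, 0, 0, 0]}}

```text
t: 7.97
position: [0.515, -0.2247, 0.3122]
ee_rot: [[0.995, 0.1, -0.006], [0.1, -0.995, 0.003], [-0.006, -0.004, -1.0]]
wrist_force: [-0.3, 0.5, 0.2]
gripper_width: 0.0005
```

```bash
python3 - <<'E'
from h import *
s=ctrl.sense()
for k in("t","position","wrist_force"):print(k,s[k])
im=ctrl.get_image("scene")[100:240,160:360]
cv2.imwrite("pics/scene6.png",cv2.convertScaleAbs(cv2.resize(im,None,fx=4,fy=4,interpolation=cv2.INTER_CUBIC),alpha=1.7))
E
```

```text
t 7.9667
position [ 0.515  -0.2247  0.3122]
wrist_force [-0.2772  0.52    0.1811]
```

View pics/scene6.png

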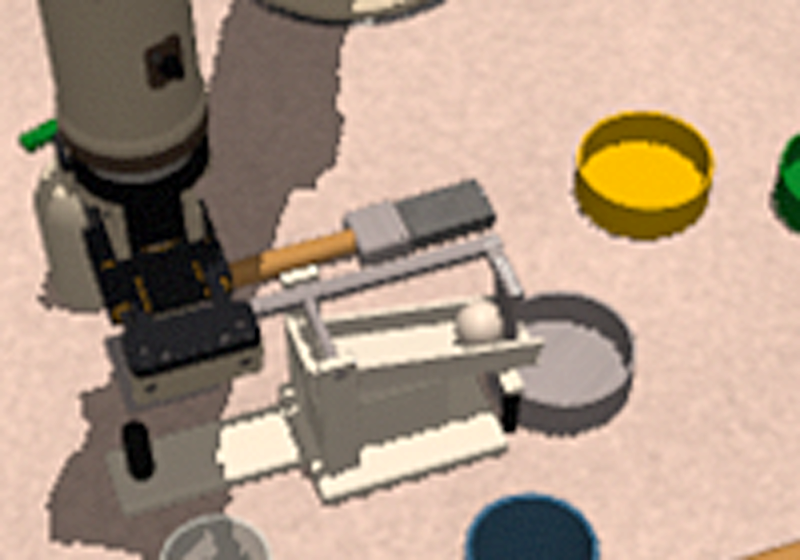

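Call:
{"method": "step_arm", "body": {"series": [0, -0.5, -0.5, 0, 0, 0, 0, 0, 0, -0.6, 0, 0, 0, 0, 0, 0, -0.5, 0, 0, 0, 0, 0, 0, -0.5, 0, 0, 0, 0, 0, 0, 0, 0, 0, 0, 0]}}

```text
t: 8.43
position: [0.5163, -0.2323, 0.2944]
ee_rot: [[0.995, 0.097, 0.0], [0.097, -0.995, -0.0], [0.0, 0.0, -1.0]]
wrist_force: [0.2, -0.5, 1.7]
gripper_width: 0.0008
```

Call:
{"method": "step_arm", "body": {"series": [0, 0, -0.5, 0, 0, 0, 0, 0, 0, -0.5, 0, 0, 0, 0, 0, 0, -0.5, 0, 0, 0, 0, 0, 0, -0.5, 0, 0, 0, 0, 0, 0, -0.5, 0, 0, 0, 0]}}

```text
t: 8.85
position: [0.5164, -0.2316, 0.2693]
ee_rot: [[0.995, 0.098, 0.0], [0.098, -0.995, 0.001], [0.0, -0.001, -1.0]]
wrist_force: [0.2, 1.0, 4.1]
gripper_width: 0.0002
```

Call:
{"method": "step_arm", "body": {"series": [0, 0, -0.4, 0, 0, 0, 0, 0, 0, -0.4, 0, 0, 0, 0, 0, 0, 0, 0, 0, 0, 0]}}

```text
t: 9.1
position: [0.5163, -0.2321, 0.261]
ee_rot: [[0.995, 0.098, -0.0], [0.098, -0.995, -0.0], [-0.0, 0.0, -1.0]]
wrist_force: [-0.2, -0.0, 4.5]
gripper_width: 0.0009
```

Call:
{"method": "step_arm", "body": {"series": [0, 0, -0.2, 0, 0, 0, 0, 0, 0, 0, 0, 0, 0, 0, 0, 0, 0, 0, 0, 0, 0, 0, 0, 0, 0, 0, 0, 0, 0, 0, 0, 0, 0, 0, 0]}}

```text
t: 9.52
position: [0.5163, -0.2323, 0.26]
ee_rot: [[0.995, 0.097, 0.001], [0.097, -0.995, -0.0], [0.001, 0.0, -1.0]]
wrist_force: [0.2, 0.8, 3.9]
gripper_width: 0.0003
```

Call:
{"method": "step_arm", "body": {"series": [0, 0, 0, 0, 0, 0, 0, 0, 0, 0, 0, 0, 0, 0, 0, 0, 0, 0, 0, 0, 0, 0, 0, 0, 0, 0, 0, 0, 0, 0, 0, 0, 0, 0, 0]}}

```text
t: 9.93
position: [0.5163, -0.2322, 0.2598]
ee_rot: [[0.995, 0.097, 0.0], [0.097, -0.995, -0.0], [0.0, 0.0, -1.0]]
wrist_force: [1.4, -0.5, 5.2]
gripper_width: 0.0004
```

Call:
{"method": "step_arm", "body": {"series": [0, 0, 0, 0, 0, 0, 0, 0, 0, 0, 0, 0, 0, 0, 0, 0, 0, 0, 0, 0, 0, 0, 0, 0, 0, 0, 0, 0, 0, 0, 0, 0, 0, 0, 0]}}

```text
t: 10.35
position: [0.5163, -0.2322, 0.2598]
ee_rot: [[0.995, 0.098, 0.0], [0.098, -0.995, -0.0], [0.0, 0.0, -1.0]]
wrist_force: [0.4, 0.9, 4.8]
gripper_width: 0.0003
```

```bash
python3 - <<'E'
from h import *
s=ctrl.sense()
for k in("t","position","wrist_force"):print(k,s[k])
im=ctrl.get_image("scene")[100:240,160:360]
cv2.imwrite("pics/scene7.png",cv2.convertScaleAbs(cv2.resize(im,None,fx=4,fy=4,interpolation=cv2.INTER_CUBIC),alpha=1.7))
E
```

```text
t 10.35
position [ 0.5163 -0.2322  0.2598]
wrist_force [0.4213 0.9113 4.7625]
```

View pics/scene7.png

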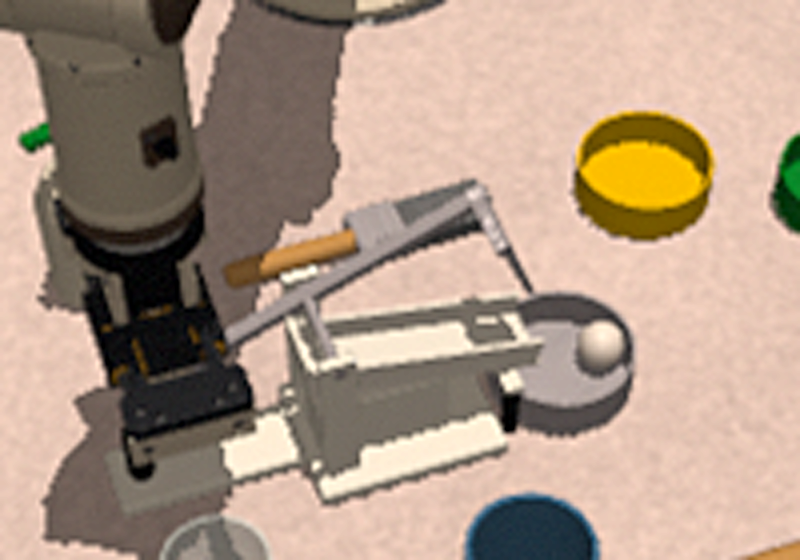

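The lever is tilted, the gate is up, and the ball lies in the dish at about (602,345) in the crop. Next I'll let the paddle up gently.

Call:
{"method": "step_arm", "body": {"series": [0, 0, 0.5, 0, 0, 0, 0, 0, 0, 0.7, 0, 0, 0, 0, 0, 0, 0.7, 0, 0, 0, 0, 0, 0, 0.7, 0, 0, 0, 0, 0, 0, 0.7, 0, 0, 0, 0]}}

```text
t: 10.82
position: [0.5159, -0.2321, 0.2935]
ee_rot: [[0.995, 0.097, -0.0], [0.097, -0.995, 0.0], [-0.0, -0.0, -1.0]]
wrist_force: [-0.7, -1.0, 1.9]
gripper_width: 0.0003
```

Call:
{"method": "step_arm", "body": {"series": [0, 0, 0.7, 0, 0, 0, 0, 0, 0, 1, 0, 0, 0, 0, 0, 0, 2.5, 0, 0, 0, 0, 0, 0, 3, 0, 0, 0, 0, 0, 0, 3, 0, 0, 0, 0]}}

```text
t: 11.23
position: [0.5156, -0.2311, 0.3954]
ee_rot: [[0.995, 0.098, -0.003], [0.098, -0.995, 0.002], [-0.003, -0.002, -1.0]]
wrist_force: [0.8, -0.9, 0.3]
gripper_width: 0.0003
```

Call:
{"method": "step_arm", "body": {"series": [0, 0, 2, 0, 0, 0, 0, -1, -3, 0, 0, 0, 0, 0, -1, -3, 0, 0, 0, 0, 0, -1, -3, 0, 0, 0, 0, 0, 0, 0, 0, 0, 0, 0, 0]}}

```text
t: 11.65
position: [0.4825, -0.3282, 0.4155]
ee_rot: [[0.996, 0.089, -0.002], [0.089, -0.996, -0.004], [-0.002, 0.004, -1.0]]
wrist_force: [-1.2, -0.9, -1.2]
gripper_width: 0.0005
```

```bash
python3 - <<'E'
from h import *
s=ctrl.sense()
for k in("t","position","wrist_force"):print(k,s[k])
t=np.linspace(0,6.28,60)
for n in("top","scene"):
    I=ctrl.get_image(n);cv2.imwrite(f"pics/raw_{n}8.png",I);o=(145,145) if n=="top" else (170,100)
    z=cv2.convertScaleAbs(cv2.resize(I[o[1]:o[1]+140,o[0]:o[0]+200],None,fx=4,fy=4,interpolation=cv2.INTER_CUBIC),alpha=1.7)
    cv2.imwrite(f"pics/{n}8.png",z)
    J=cv2.imread(f"pics/raw_{n}5.png"); a,b=((195,180),(225,235)) if n=="top" else ((280,165),(325,215))
    A=J[a[1]:b[1],a[0]:b[0]].astype(float);
E
```

```text
t 11.65
position [ 0.4825 -0.3282  0.4155]
wrist_force [-1.1907 -0.8652 -1.1823]
```

View pics/top8.png

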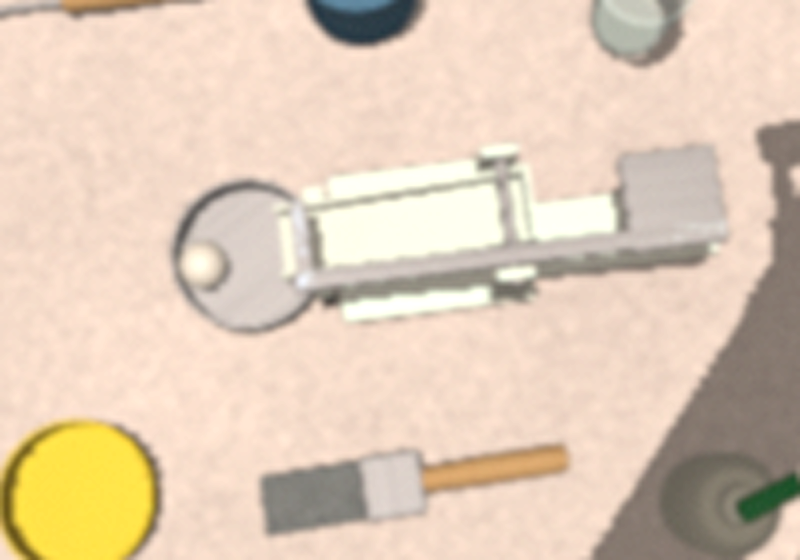

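View pics/scene8.png

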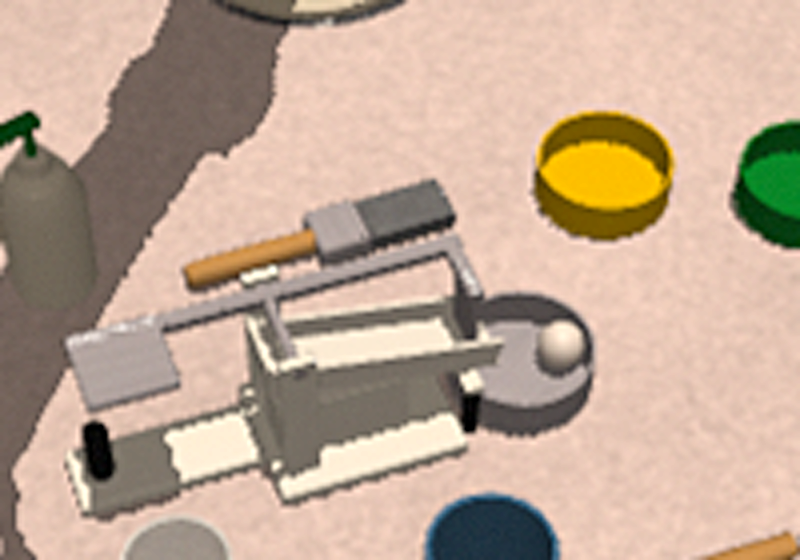

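```bash
python3 - <<'E'
from h import *
def shift(n,x0,y0,x1,y1):
    A,B=[cv2.cvtColor(cv2.imread(f"pics/raw_{n}{k}.png"),cv2.COLOR_BGR2GRAY)for k in(5,8)]
    T=A[y0:y1,x0:x1];S=B[y0-5:y1+5,x0-5:x1+5]
    W=np.eye(2,3,dtype=np.float32)
    try:
        c,W=cv2.findTransformECC(T,B[y0:y1,x0:x1],W,cv2.MOTION_TRANSLATION,(3,200,1e-6),None,3);print(n,(x0,y0,x1,y1),"cc",c,"shift",W[:,2])
    except cv2.error as e: print(n,"ecc fail")
shift("scene",285,194,325,214)
shift("scene",285,178,308,214)
shift("top",190,212,218,234)
shift("top",192,184,214,202)
shift("top",225,180,280,230)
E
```

```text
scene (285, 194, 325, 214) cc 0.9839839020196667 shift [0.0148 0.0016]
scene (285, 178, 308, 214) cc 0.96719416677175 shift [-0.3081 -0.051 ]
top ecc fail
top (192, 184, 214, 202) cc 0.9998413742649259 shift [-0.001  -0.0143]
top (225, 180, 280, 230) cc 0.9555844685940342 shift [-0.0831 -0.0019]
```

The image comparison shows the dish did not move when the ball dropped in. The paddle is back up, the gate is shut and the arm is clear, so I'm handing in.

```bash
python3 - <<'E'
from h import *
print(ctrl.finish_job())
E
```

```text
the job is handed in; nothing more can be done
None
```

I pushed the steel dish into the bay, pressed the paddle so the ball rolled into the dish, let the paddle back up, and handed the job in at about 12 s.

- **Dish:** I pushed it with the partly opened fingers on its outer side until they stalled with about 12 N on the wrist. Top and scene fits put its centre at (0.493, 0.032) and (0.497, 0.036). My home estimates were (0.494, 0.034) and (0.495, 0.035), so they agree to about 2 to 3 mm, near the calibration limit. Both posts measured 54 to 55 mm from the dish centre, against 56 mm expected. I could not see the contact with the two posts directly.
- **Paddle and ball:** The shut fingertips pressed the paddle down about 38 mm, with about 5 N, and held it for over a second. The final pictures show the ball in the dish, the paddle up, the gate shut and the arm clear.
- **After the ball dropped:** Comparing pictures before and after, two of the four patches on the dish showed no shift. A third, which included part of the fixed chute, gave 0.3 pixel (under 1 mm), and one comparison failed to converge.
- **Other objects:** I touched no other object on purpose. The final pictures covered only the area around the dispenser, where nothing looked moved; I did not measure the other objects.

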